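Slide an open tip rack between the sample blocks into its docking bay

TASK

Slide the open rack of pipette tips along the bench, around the tube block, the vial rack and the closed pipette box, and into the empty metal docking bay until it sits fully home against the bay's back stop. Keep the rack flat on the bench without lifting or tipping it, and let neither the rack nor the robot touch those three obstacles. Leave the bottle, the jar and the glove carton where they stand, and let go of the rack at the end.

Things in the scene. Friction and masses are not known exactly. Their poses are not given: they have to be found in the camera images.
- rack: Loose open pipette-tip rack to be pushed: white box, yellow deck full of pale tip tops. 90 mm along its x, 120 mm along its y, 58 mm high: straight walls to 44 mm; deck (to 52 mm) set in 4 mm, tips (to 58 mm) set in 7 mm. 0.25 to 0.5 kg, slides with friction on the bench; too wide for most grippers. Origin: centre of its underside, z up. Either 90 mm end may go in first.
- bay: Fixed docking bay: a U of aluminium fences 28 mm high, no floor (the rack slides on the bench). Origin: on the bench, where the rack's origin is when fully home and centred; the rack's 120 mm length then lies along bay y. Side fences 100 mm apart inside, 12 mm thick, from y -72 to +13 mm. Back stop face at y = -60 mm. The bay and its machine may be touched. Yaw within 0.12 rad of world.
- bay_mouth (a point): Middle of the bay's mouth, on the bench at y = +41 mm in the bay frame. Mouth faces bay +y (about world +y). Here the flared lead-in fences are about 135 mm apart inside, 152 mm outside; they narrow to the 100 mm fences at y = +13 mm. A rack at home sticks 19 mm out past the flare tips.
- bay_machine (a point): Centre of the underside of the bay's grey machine housing, fixed behind the back stop: 124 mm along bay x, 100 mm along bay y, 123 mm high.
- tube_block: Obstacle: aluminium block with 15 clear tube tops. Fixed. Origin: centre of underside; 110 mm along its x, 70 mm along its y, 52 mm high; yaw within 0.24 rad of world. Neither rack nor robot may touch it.
- vial_rack: Obstacle: grey rack with 8 white-capped glass vials. Fixed. Origin: centre of underside; 110 mm along its x, 70 mm along its y, 52 mm high; yaw within 0.24 rad of world. Neither rack nor robot may touch it. The blue pad under two obstacles is paper-thin, only for looks.
- pipette_box: Obstacle: closed flat box, white, violet lid. Fixed. Origin: centre of underside; 110 mm along its x, 70 mm along its y, 52 mm high; yaw within 0.24 rad of world. Neither rack nor robot may touch it. The three swap places: two in line along x with a 125 to 150 mm gap for the rack; the third beside the bay mouth's far side (+x).
- bottle: Loose amber bottle, 64 mm in diameter, 130 mm high. Origin: centre of its underside. Bystander.
- jar: Loose clear jar, 60 mm in diameter, 60 mm high. Origin: centre of its underside. Bystander.
- glove_box: Loose carton of gloves, 120 mm along its x, 240 mm along its y, 75 mm high. Origin: centre of its underside. Bystander.

How it is judged:
By the outcome, as a careful person would: the job done as asked, in the order asked, and still so for the second after the job is handed in, with the robot touching nothing.
It also fails if it takes over 72 s, if anything falls off the work surface, if the arm or the gripper's body presses on something with over 40 N, if the wrist force passes 120 N, or if a joint passes its speed limit or range.

ROBOT

A 6-joint arm with a two-finger parallel gripper is mounted at the origin on the work surface. World frame = base frame: x ahead of the robot, y to its left, z up, the work surface at z = 0. Lengths are in m, angles in degrees, forces in N, time in s.
With the tool pointing down it reaches from about 0.4 to 0.825 m from the base axis. Payload 7 kg.
Tool frame: the origin (TCP) lies midway between the tips of the shut fingers; the grasp point (between the pads) lies 19 mm behind it (hold_point_z is the distance from the TCP to the grasp point, in m); z points along the fingers, y is the line along which they close (so a half turn about z gives the same grasp; the last joint's range is limited). The gripper opens to 88 mm and grips with 3 to 60 N. Pads are 19 mm wide; open, the fingers measure 130 mm over their backs; the gripper's body (78 mm by 193 mm) begins 47 mm behind the grasp point.
Start: joints at [-59.639, 20.546, 0.682, 0, -70.136, -16.507], TCP at [0.162, -0.655, 0.227] pointing down, gripper open.
Joint ranges: [-176.03, 176.03], [-82.01, 121.73], [-58.28, 71.71], [-173.87, 95.51], [-174.79, -0.11], [-173.66, 173.66]. Speed limits (degrees/s): [136.94, 136.94, 172.46, 180, 180, 180].

INTERFACE

Orientations are given as [roll, pitch, yaw] about the fixed x, y, z axes, in that order (R = Rz(yaw) Ry(pitch) Rx(roll)).
In Python, from plant import get_state, capture, close_job, hold_point_z gives the robot as it stands.
- The arm moves only by the shell command python3 -m inch 'ROWS' [FORCE]. ROWS is text: rows parted by semicolons, each of 5 numbers parted by spaces: the shift along the tool's x, y, z normalised to -1 to 1, where 1 is 0.15 m, then the turn about the tool's z normalised to -1 to 1, where 1 is 360 degrees, then the opening, from 0 (shut) to 1 (fully open). In form: tx ty tz spin grip; .... A call has exactly 8 rows; each row shifts and turns the commanded pose from where the row before left it, along the tool's axes as they then stand; what a row does not reach is not made up. A row lasts 1/8 s, in which the tool goes at most 62.5 mm and 10.7 degrees, less where a joint would pass 70% of its speed; a pose out of reach is approached as far as the arm can. A call with a number of a shift or a turn outside -1 to 1 is refused whole. A call with a gripper value outside its range is refused whole. The fingers move at their own pace and stop on an object; FORCE is the grip in N (left out, the last holds). Time passes only in rows, so rows that do not move let the fingers close, or fill a call up. It gives the time, the measured TCP pose, the force, the opening and the grip force at its end, in the units of the state.
- get_state(): the state, without advancing time (a new reading comes with each control period).
- capture(name): name is "scene" or "top" or "wrist"; returns a dict with "color" (384x512x3 uint8, blue, green, red), "mtx" (3x3 intrinsics, pixels), "R" (3x3) and "t" (3): a world point X has camera coordinates R X + t. Camera axes: x right, y down, z forward; pixel columns grow to the right and rows downward; lengths in m; the calibration is good to about 2 mm. A picture is of the moment at which its call begins. There is no depth.
- close_job(): hands the job in; it is judged then, once.
The state is a dict: "time_s": time; "joints": joint angles; "qd": joint speeds; "joint_torque": joint torques, N m; "tcp_pos": TCP position; "eef_rot": TCP orientation; "contact_force": force on the tool from outside, world axes, zero at the start; "moment": the same for the moment, N m; "gripper_width": finger opening in m; "gripper_force": force on a finger pad.
Only numpy, scipy, OpenCV 4.12 (cv2) and the standard library are available. Lean on these libraries where they do the work, as an engineer would, in place of code of your own. Each camera call takes 0.05 s, during which the arm holds its last target. There are 200 camera calls.

## Working session

There is one attempt and no reset: what is moved stays moved. The work goes in short steps, Python scripts to look and compute and a shell command to move; the robot and the scene stay as the last step left them, time stands still between calls to the robot, and variables do not carry over. Pictures are saved under pics/ and viewed, at most 10 in all, crops included, and the job is handed in when it is done.

```bash
mkdir -p pics; ls
python3 - <<'E'
from plant import get_state,capture,hold_point_z
import cv2,numpy as np
print(get_state(),hold_point_z)
for n in("top","scene"):
    c=capture(n);cv2.imwrite(f"pics/{n}0.png",c["color"]);np.savez(f"{n}0.npz",**c)
    print(n,c["mtx"].round(1).tolist(),(-c["R"].T@c["t"]).round(3),c["R"].round(2).tolist())
E
```

```text
pics
{'time_s': 0.0, 'joints': array([-5.96393907e+01,  2.05897793e+01,  6.31738469e-01, -1.90745991e-02,
       -7.01347791e+01, -1.65073893e+01]), 'qd': array([ 0.07551329,  0.00095231,  0.07851353, -0.01897846, -0.05591846,
       -0.07954146]), 'joint_torque': array([ 5.82205957e-04, -5.82716095e+01,  2.93052542e+01,  6.99717119e+00,
        6.86562998e-03, -1.21841044e-04]), 'tcp_pos': array([ 0.16146914, -0.65488816,  0.2256292 ]), 'eef_rot': array([ 1.79905911e+02, -9.18398579e-03, -1.66153269e+02]), 'contact_force': array([-0.34595945, -0.54272067, -0.57807322]), 'moment': array([-0.0388011 , -0.02103747, -0.02883769]), 'gripper_force': 0.0, 'gripper_width': 0.08731442940885784} 0.0188
top [[357.1, 0.0, 260.9], [0.0, 357.1, 198.6], [0.0, 0.0, 1.0]] [0.445 0.113 1.224] [[-0.01, -1.0, 0.02], [-1.0, 0.01, -0.09], [0.09, -0.02, -1.0]]
scene [[417.7, 0.0, 259.5], [0.0, 417.7, 185.7], [0.0, 0.0, 1.0]] [ 1.405 -0.164  1.111] [[0.27, 0.96, 0.01], [0.75, -0.2, -0.63], [-0.6, 0.17, -0.78]]
```

View pics/top0.png

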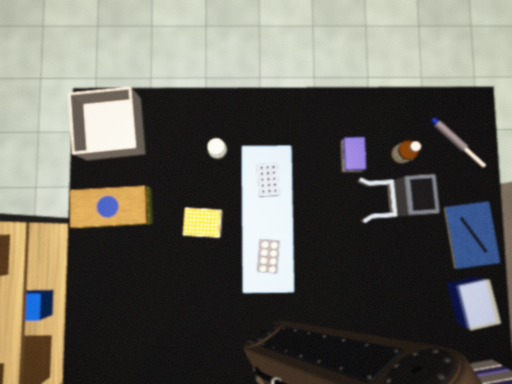

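View pics/scene0.png

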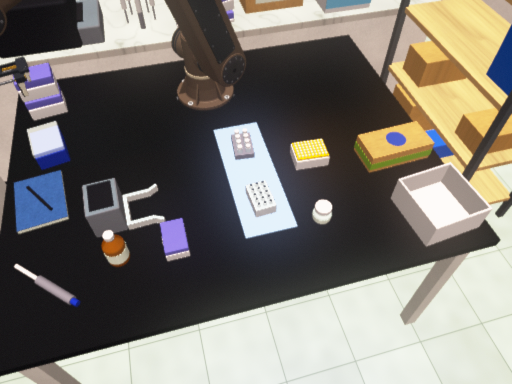

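The top view shows the rack at about (202,222). Tube block (268,180) and vial rack (268,256) stand in line on the pad, the bay mouth is at (362,200), and the pipette box is at (353,154). Image right is world -y and image up is +x. The scene view agrees. I'll lift the arm and turn the tool to yaw -90.

```bash
python3 -m inch '0 0 -0.12 -0.0264 0.45;0 0 -0.12 -0.0264 0.45;0 0 -0.12 -0.0264 0.45;0 0 -0.12 -0.0264 0.45;0 0 -0.12 -0.0264 0.45;0 0 -0.12 -0.0264 0.45;0 0 -0.12 -0.0264 0.45;0 0 0 -0.0264 0.45'
cat > h.py <<'E'
import numpy as np,cv2
from plant import capture,get_state
def ray(c,uv,z):
    uv=np.atleast_2d(np.asarray(uv,float));d=np.c_[uv,np.ones(len(uv))]@np.linalg.inv(c["mtx"]).T@c["R"]
    o=-c["R"].T@c["t"];return o+d*((z-o[2])/d[:,2])[:,None]
def tri(c1,u1,c2,u2):
    P=[np.asarray(c["mtx"])@np.c_[c["R"],c["t"]] for c in(c1,c2)]
    X=cv2.triangulatePoints(P[0],P[1],np.array(u1,float).reshape(2,1),np.array(u2,float).reshape(2,1)).ravel();return X[:3]/X[3]
def proj(c,X):
    p=(np.atleast_2d(X)@c["R"].T+c["t"])@c["mtx"].T;return p[:,:2]/p[:,2:]
E
python3 - <<'E'
from h import *
t=np.load("top0.npz");s=np.load("scene0.npz")
def blob(c,lo,hi,roi):
    h=cv2.cvtColor(c["color"],cv2.COLOR_BGR2HSV);m=cv2.inRange(h,lo,hi);k=np.zeros_like(m);x0,y0,x1,y1=roi;k[y0:y1,x0:x1]=m[y0:y1,x0:x1]
    ct=max(cv2.findContours(k,0,2)[0],key=cv2.contourArea);return cv2.minAreaRect(ct),ct
for n,lo,hi,rt,rs,z in(("rack",(18,90,90),(35,255,255),(170,195,235,250),(280,130,335,170),.052),("pbox",(115,60,60),(150,255,255),(330,125,380,180),(150,210,200,270),.052)):
    a,ca=blob(t,lo,hi,rt);b,cb=blob(s,lo,hi,rs)
    print(n,"tri",tri(t,a[0],s,b[0]).round(4))
    r=cv2.minAreaRect((ray(t,ca[:,0],z)[:,:2]*1000).astype(np.float32));print(" top",r)
print("bay mouth tips/block",ray(t,[(362,181),(362,220),(268,180),(268,256)],.04).round(3))
E
```

```text
time_s: 1.1
tcp_pos: [0.1617, -0.6558, 0.354]
eef_rot: [-180.0, -0.1, -89.8]
contact_force: [0.0, 0.2, -1.2]
gripper_width: 0.0397
gripper_force: 0.0
rack tri [0.4719 0.2888 0.0502]
 top ((472.53509521484375, 288.865234375), (117.80131530761719, 92.20504760742188), 86.16529846191406)
pbox tri [ 0.6982 -0.2264  0.044 ]
 top ((696.754638671875, -224.515380859375), (77.15584564208984, 115.60260772705078), 89.66748046875)
bay mouth tips/block [[ 0.603 -0.249  0.04 ]
 [ 0.473 -0.245  0.04 ]
 [ 0.609  0.067  0.04 ]
 [ 0.358  0.07   0.04 ]]
```

```bash
python3 -m inch '-0.19 -0.142 0 0 0.45;-0.19 -0.142 0 0 0.45;-0.19 -0.142 0 0 0.45;-0.19 -0.142 0 0 0.45;-0.19 -0.142 0 0 0.45;-0.19 -0.142 0 0 0.45;-0.19 -0.142 0 0 0.45;-0.19 -0.142 0 0 0.45' >/dev/null
python3 -m inch '-0.19 -0.142 0 0 0.45;-0.19 -0.142 0 0 0.45;-0.19 -0.142 0 0 0.45;-0.19 -0.142 0 0 0.45;-0.19 -0.142 0 0 0.45;-0.19 -0.142 0 0 0.45;-0.19 -0.142 0 0 0.45;-0.19 -0.142 0 0 0.45'
cat > cap.py <<'E'
import sys;from h import *
n=sys.argv[2];c=capture(sys.argv[1]);cv2.imwrite(f"pics/{n}.png",c["color"]);np.savez(f"{n}.npz",**c);print(n,(-c["R"].T@c["t"]).round(3),c["R"].round(2).tolist(),c["mtx"][0,0])
E
python3 cap.py wrist w1
python3 -m inch '-0.22 0.01 0 0 0.45;-0.22 0.01 0 0 0.45;-0.22 0.01 0 0 0.45;-0.22 0.01 0 0 0.45;-0.22 0.01 0 0 0.45;-0.22 0.01 0 0 0.45;-0.22 0.01 0 0 0.45;0 0 0 0 0.45'
python3 cap.py wrist w2
python3 -c "
import cv2,numpy as np;cv2.imwrite('pics/w12.png',cv2.resize(np.vstack([cv2.imread('pics/w1.png'),cv2.imread('pics/w2.png')]),(400,600)))"
```

```text
time_s: 3.1
tcp_pos: [0.5037, -0.1989, 0.3523]
eef_rot: [180.0, 0.0, -90.1]
contact_force: [-0.1, 0.4, 0.2]
gripper_width: 0.0395
gripper_force: 0.0
w1 [ 0.504 -0.271  0.511] [[-1.0, 0.0, -0.0], [0.0, 0.96, 0.27], [0.0, 0.27, -0.96]] 338.86382968629357
time_s: 4.15
tcp_pos: [0.493, 0.0326, 0.3522]
eef_rot: [180.0, 0.0, -90.0]
contact_force: [-0.4, -0.5, -0.9]
gripper_width: 0.0392
gripper_force: 0.0
w2 [ 0.493 -0.039  0.511] [[-1.0, -0.0, 0.0], [-0.0, 0.96, 0.27], [-0.0, 0.27, -0.96]] 338.86382968629357
```

View pics/w1.png

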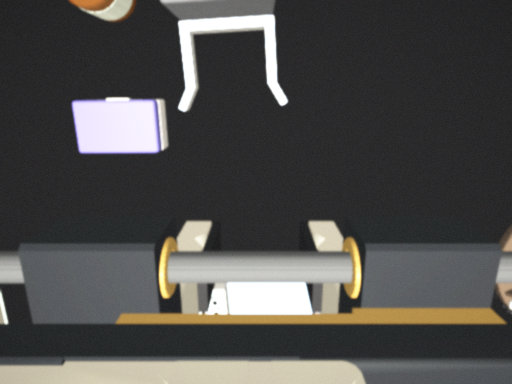

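View pics/w2.png

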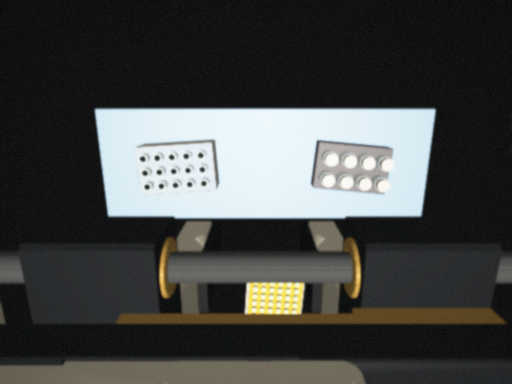

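Run:
```python
from h import *
a=cv2.imread('pics/w2.png')[125:220,125:405];b=cv2.imread('pics/w1.png')[5:165,60:300]
A=cv2.resize(a,None,fx=2.5,fy=2.5,interpolation=2);B=cv2.resize(b,None,fx=2.2,fy=2.2,interpolation=2)
o=np.zeros((A.shape[0]+B.shape[0],700,3),np.uint8);o[:A.shape[0],:A.shape[1]]=A;o[A.shape[0]:,:B.shape[1]]=B;print(o.shape,A.shape)
cv2.imwrite("pics/crop.png",o)
c=np.load("w1.npz");g=c["color"];m=cv2.inRange(g,(190,190,190),(255,255,255));m[:, :170]=0;m[:,300:]=0;m[:12]=0;m[125:]=0
for r in(34,45,60,75,85,95,103):
    u=np.flatnonzero(m[r]);runs=np.split(u,np.flatnonzero(np.diff(u)>3)+1);
    print(r,[(q[0],q[-1],ray(c,[(q[0],r),(q[-1]+1,r)],.028)[:,:2].round(4).tolist()) for q in runs if len(q)])
u=np.flatnonzero(m[:,225]);print("back",u[0],u[-1],ray(c,[(225,u[0]),(225,u[-1]+1)],.028).round(4).tolist());u=np.flatnonzero(m[:,245]);print(ray(c,[(245,u[-1]+1)],.028).round(4).tolist())
```

```text
(590, 700, 3) (238, 700, 3)
34 [(np.int64(180), np.int64(189), [[0.6083, -0.3443], [0.5951, -0.3443]]), (np.int64(265), np.int64(274), [[0.4963, -0.3442], [0.4832, -0.3442]])]
45 [(np.int64(181), np.int64(191), [[0.6079, -0.3308], [0.5932, -0.3308]]), (np.int64(265), np.int64(275), [[0.4963, -0.3307], [0.4817, -0.3307]])]
60 [(np.int64(182), np.int64(193), [[0.6077, -0.3121], [0.5916, -0.3121]]), (np.int64(266), np.int64(275), [[0.4949, -0.312], [0.4815, -0.3119]])]
75 [(np.int64(184), np.int64(194), [[0.6062, -0.2929], [0.5912, -0.2929]]), (np.int64(267), np.int64(276), [[0.4935, -0.2928], [0.4799, -0.2928]])]
85 [(np.int64(185), np.int64(195), [[0.6056, -0.2799], [0.5905, -0.2799]]), (np.int64(269), np.int64(278), [[0.4907, -0.2798], [0.477, -0.2797]])]
95 [(np.int64(183), np.int64(192), [[0.6091, -0.2667], [0.5953, -0.2667]]), (np.int64(275), np.int64(284), [[0.4823, -0.2665], [0.4685, -0.2665]])]
103 [(np.int64(179), np.int64(189), [[0.6153, -0.256], [0.6001, -0.2559]]), (np.int64(279), np.int64(285), [[0.4767, -0.2558], [0.467, -0.2558]])]
back 17 29 [[0.5485, -0.3647, 0.028], [0.5489, -0.3491, 0.028]]
[[0.5226, -0.3503, 0.028]]
```

View pics/crop.png

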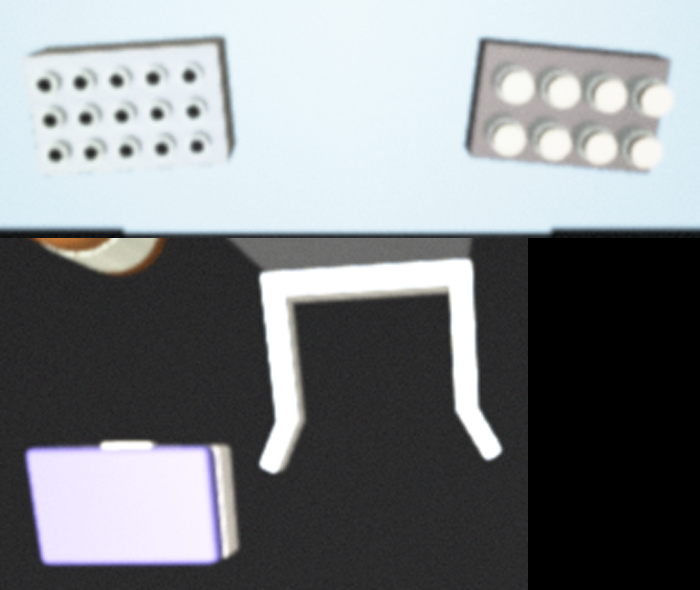

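The crop shows the tube block's inner base edge running (215.8,140)→(219.4,187) in w2 pixels. The vial rack's inner base edge runs (317,140)→(311.4,187). The bay fences and the pipette box's near side are clear.

Run:
```python
from h import *
c=np.load("w2.npz");q=lambda L:[(125+x/2.5,125+y/2.5) for x,y in L]
print("tube base",ray(c,q([(229,38),(236,155)]),0)[:,:2].round(4).tolist(),"top",ray(c,q([(222,38),(230,158),(28,53),(42,172)]),.052)[:,:2].round(4).tolist())
print("vial base",ray(c,q([(478,38),(466,155)]),0)[:,:2].round(4).tolist(),"top",ray(c,q([(485,39),(474,157),(668,55)]),.052)[:,:2].round(4).tolist())
d=np.load("w1.npz");p=lambda L:[(60+x/2.2,5+(y-238)/2.2) for x,y in L]
print("pbox top",ray(d,p([(27,450),(210,446),(219,563),(42,563)]),.052)[:,:2].round(4).tolist(),"base",ray(d,p([(231,446),(238,550)]),0)[:,:2].round(4).tolist())
s=np.load("scene0.npz")
for u,v in(((157,187),(183,107)),((163,221),(285,102))): pass
for a in((157,186),(163,222)):
    print([tri(s,a,d,b).round(3).tolist() for b in((283,102),(183,107))])
t=np.load("top0.npz");h=cv2.cvtColor(t["color"],cv2.COLOR_BGR2HSV);m=cv2.inRange(h,(18,90,90),(35,255,255));m[:,:170]=0;m[:,235:]=0
ct=max(cv2.findContours(m,0,2)[0],key=cv2.contourArea);print("rack corners",ray(t,cv2.boxPoints(cv2.minAreaRect(ct)),.052)[:,:2].round(3).tolist())
```

```text
tube base [[0.5578, 0.0312], [0.5558, 0.1045]] top [[0.555, 0.024], [0.5528, 0.0917], [0.661, 0.0323], [0.6595, 0.1001]]
vial base [[0.4074, 0.031], [0.4116, 0.1044]] top [[0.4123, 0.0244], [0.4153, 0.0909], [0.3121, 0.033]]
pbox top [[0.7501, -0.2589], [0.6404, -0.2611], [0.6407, -0.1905], [0.7508, -0.1906]] base [[0.642, -0.2601], [0.6424, -0.1905]]
[[0.47, -0.255, 0.016], [0.583, -0.248, 0.148]]
[[0.458, -0.263, -0.209], [0.615, -0.252, 0.008]]
rack corners [[0.431, 0.351], [0.523, 0.345], [0.514, 0.227], [0.422, 0.233]]
```

```bash
python3 -m inch '0 0 0 -0.0128 0.45;-0.345 0 0 0 0.45;-0.345 0 0 0 0.45;-0.345 0 0 0 0.45;-0.345 0 0 0 0.45;-0.345 0 0 0 0.45;-0.345 0 0 0 0.45;-0.345 0 0 0 0.45'
python3 cap.py wrist w3
python3 -m inch '0 0 0.2 0 0.45;0 0 0.33 0 0.45;0 0 0.35 0 0.45;0 0 0.35 0 0.45;0 0 0.35 0 0.45;0 0 0.33 0 0.45;0 0 0.2 0 0.45;0 0 0.13 0 0.45'
python3 - <<'E'
from h import *
c=np.load("w3.npz");t=np.load("top0.npz")
def yel(c):
    m=cv2.inRange(cv2.cvtColor(c["color"],cv2.COLOR_BGR2HSV),(18,90,90),(35,255,255));return m
m=yel(c);m[225:]=0;ct=max(cv2.findContours(m,0,2)[0],key=cv2.contourArea)
p=cv2.boundingRect(ct);print(p)
h=cv2.convexHull(ct);P=(ray(c,h[:,0],.052)[:,:2]*1000).astype(np.float32);print("rack w3",cv2.minAreaRect(P),cv2.boxPoints(cv2.minAreaRect(P)).round().tolist())
E
```

```text
time_s: 5.2
tcp_pos: [0.4651, 0.3929, 0.3525]
eef_rot: [180.0, -0.0, -85.6]
contact_force: [-0.1, -0.7, -0.2]
gripper_width: 0.0394
gripper_force: 0.0
w3 [0.471 0.322 0.511] [[-1.0, -0.08, -0.0], [-0.08, 0.96, 0.26], [-0.02, 0.26, -0.96]] 338.86382968629357
time_s: 6.25
tcp_pos: [0.4649, 0.3904, 0.0144]
eef_rot: [179.9, -0.1, -85.6]
contact_force: [-0.4, 0.1, -0.3]
gripper_width: 0.0391
gripper_force: 0.0
(226, 12, 74, 100)
rack w3 ((470.963134765625, 286.17767333984375), (110.85572814941406, 80.47040557861328), 86.16459655761719) [[427.0, 234.0], [507.0, 228.0], [515.0, 339.0], [435.0, 344.0]]
```

```bash
python3 -m inch '0.08 0 0 0 0.45;0.08 0 0 0 0.45;0.06 0 0 0 0.45;0.06 0 0 0 0.45;0.07 0 0 0 0.45;0.08 0 0 0 0.45;0.08 0 0 0 0.45;0.08 0 0 0 0.45'
cat > look.py <<'E'
import sys;from h import *
n=sys.argv[1];st=get_state();c=capture("wrist");cv2.imwrite(f"pics/{n}.png",c["color"]);np.savez(f"{n}.npz",**c)
m=cv2.inRange(cv2.cvtColor(c["color"],cv2.COLOR_BGR2HSV),(18,80,80),(35,255,255));m[235:]=0
ct=max(cv2.findContours(m,0,2)[0],key=cv2.contourArea);print("px",cv2.boundingRect(ct))
# deck front edge and side edges from contour points, in tool-ish frame via world plane z=.052
y=get_state()["eef_rot"][2]*np.pi/180;ax=np.array([np.cos(y),np.sin(y)]);ay=np.array([-np.sin(y),np.cos(y)]) # ax forward, ay left of travel
P=ray(c,ct[:,0],.052)[:,:2]-st["tcp_pos"][:2];f,l=P@ax,P@ay
# front edge: max f per lateral bin
b=[(k,f[(l>k)&(l<k+.01)].max()) for k in np.arange(l.min()+.012,l.max()-.022,.01)]
s=np.polyfit([k+.005 for k,_ in b],[v for _,v in b],1)
print("tcp",st["tcp_pos"].round(4),"yaw",st["eef_rot"][2].round(2),"F",st["contact_force"].round(1),"lat",l.min().round(4),l.max().round(4),"front",s[1].round(4),"slope",s[0].round(3))
h=y-0+np.arctan(-s[0]);d=np.array([np.cos(h),np.sin(h)]);n_=np.array([-d[1],d[0]])
mid=st["tcp_pos"][:2]+ax*s[1]+ay*(l.max()+l.min())/2
print("rack centre est",(mid-d*.056).round(4),"heading deg",np.degrees(h).round(1)+90)
E
python3 look.py w4
```

```text
time_s: 7.25
tcp_pos: [0.4723, 0.3036, 0.0169]
eef_rot: [-179.9, 0.0, -85.5]
contact_force: [0.2, 4.7, 4.2]
gripper_width: 0.0394
gripper_force: 2.4
px (117, 0, 250, 235)
tcp [0.4723 0.3036 0.0169] yaw -85.48 F [0.2 4.7 4.2] lat -0.0352 0.0472 front 0.1009 slope -0.001
rack centre est [0.4817 0.2594] heading deg 4.5
```

View pics/w4.png

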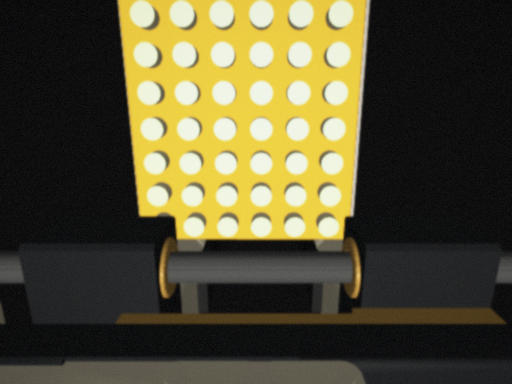

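The view shows the deck between (118,0)-(138,215) on the left and (367,0)-(352,215) on the right. The front edge runs off the top, so I'll fit the side edges and use the finger contact for the rear.

```bash
cat > look.py <<'E'
import sys;from h import *
n=sys.argv[1];off=.0695;st=get_state();c=capture("wrist");np.savez(f"{n}.npz",**c)
m=cv2.inRange(cv2.cvtColor(c["color"],cv2.COLOR_BGR2HSV),(18,80,80),(35,255,255))
y=np.radians(st["eef_rot"][2]);ax=np.array([np.cos(y),np.sin(y)]);ay=np.array([-np.sin(y),np.cos(y)])
r=np.arange(5,205,5);u=[np.flatnonzero(m[k]) for k in r]
E=[]
for i in(0,-1):
    P=ray(c,[(q[i]+(i<0),k) for q,k in zip(u,r)],.052)[:,:2]-st["tcp_pos"][:2];E.append(np.polyfit(P@ax,P@ay,1))
s=(E[0][0]+E[1][0])/2;mid=(np.polyval(E[0],off)+np.polyval(E[1],off))/2
C=st["tcp_pos"][:2]+ax*off+ay*mid
print("tcp",st["tcp_pos"].round(4),"head",(st["eef_rot"][2]+90).round(2),"F",st["contact_force"].round(1),"edges",E[0].round(3),E[1].round(3),"width",(np.polyval(E[0],off)-np.polyval(E[1],off)).round(4),"\nrack",C.round(4),"head",(st["eef_rot"][2]+90+np.degrees(s)).round(2),"lat",mid.round(4))
E
python3 look.py w5
```

```text
tcp [0.4716 0.3017 0.0165] head 4.46 F [0.6 0.6 1.4] edges [0.003 0.047] [ 0.003 -0.035] width 0.0824 
rack [0.4834 0.2329] head 4.61 lat 0.0064
```

The rack is aligned at 4.6° with its centre at (0.483,0.233), and the deck width checks at 82.4 mm. Before the gripper body passes over them, I'll check how high the vial caps and tube tops stand.

Run:
```python
from h import *
w=np.load("w2.npz");t=np.load("top0.npz");s=np.load("scene0.npz")
a=cv2.resize(t["color"][150:290,235:300],None,fx=5,fy=4.2,interpolation=2)
b=cv2.resize(s["color"][120:225,220:285],None,fx=5.5,fy=5.5,interpolation=2)
print(a.shape,b.shape);H=max(len(a),len(b));o=np.zeros((H,a.shape[1]+b.shape[1],3),np.uint8);o[:len(a),:a.shape[1]]=a;o[:len(b),a.shape[1]:]=b;cv2.imwrite("pics/caps.png",o)
# white cap blobs on the vial rack in w2
g=w["color"];m=cv2.inRange(g,(200,200,200),(255,255,255));m[:,:312]=0;m[:142]=0;m[195:]=0;m[:,398:]=0
n,_,S,C=cv2.connectedComponentsWithStats(m);print([(S[i].tolist(),C[i].round(1).tolist()) for i in range(1,n) if S[i][4]>15])
```

```text
(588, 325, 3) (578, 358, 3)
[([312, 142, 4, 24, 54], [312.9, 150.5]), ([353, 142, 45, 53, 721], [388.7, 169.7]), ([324, 153, 15, 14, 154], [331.5, 159.7]), ([343, 155, 14, 14, 141], [350.3, 161.5]), ([363, 157, 13, 13, 136], [368.8, 163.2]), ([322, 174, 13, 14, 139], [328.4, 180.7]), ([340, 176, 14, 13, 133], [346.6, 182.4]), ([359, 178, 13, 13, 128], [365.1, 184.2]), ([312, 187, 64, 8, 249], [334.1, 192.0])]
```

View pics/caps.png

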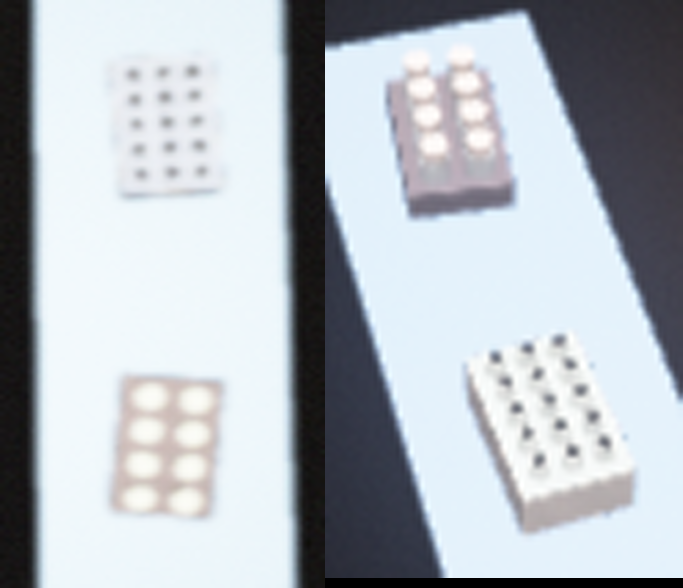

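Run:
```python
from h import *
w=np.load("w2.npz");t=np.load("top0.npz");s=np.load("scene0.npz")
print(tri(w,(331.5,159.7),s,(239.6,146.4)).round(4),tri(w,(328.4,180.7),s,(247.8,145.5)).round(4))
print(tri(w,(331.5,159.7),t,(235+195/5,150+400/4.2)).round(4),tri(w,(328.4,180.7),t,(235+150/5,150+398/4.2)).round(4))
```

```text
[0.3927 0.0518 0.0469] [0.3953 0.0815 0.0463]
[0.3934 0.0504 0.0522] [0.3957 0.0799 0.0526]
```

```bash
python3 -m inch '0.05 0.004 0 0 0.45;0.083 0.0066 0 0 0.45;0.083 0.0066 0 0 0.45;0.083 0.0066 0 0 0.45;0.083 0.0066 0 0 0.45;0.083 0.0066 0 0 0.45;0.06 0.005 0 0 0.45;0.03 0.0024 0 0 0.45';python3 look.py w6
```

```text
time_s: 8.35
tcp_pos: [0.4717, 0.2198, 0.0166]
eef_rot: [180.0, 0.0, -85.5]
contact_force: [-0.1, 1.6, -1.2]
gripper_width: 0.0392
gripper_force: 1.0
tcp [0.4717 0.2198 0.0166] head 4.46 F [-0.1  1.6 -1.2] edges [-0.01   0.048] [ 0.001 -0.035] width 0.0821 
rack [0.4837 0.151 ] head 4.21 lat 0.0066
```

```bash
python3 -m inch '0.05 0.004 0 0 0.45;0.075 0.006 0 0 0.45;0.075 0.006 0 0 0.45;0.075 0.006 0 0 0.45;0.075 0.006 0 0 0.45;0.075 0.006 0 0 0.45;0.06 0.005 0 0 0.45;0.03 0.0024 0 0 0.45'|head -2;python3 look.py w7
```

```text
time_s: 9.4
tcp_pos: [0.4716, 0.1423, 0.0167]
tcp [0.4716 0.1423 0.0167] head 4.47 F [-0.2  3.7  1.4] edges [0.003 0.047] [ 0.002 -0.035] width 0.0819 
rack [0.4835 0.0735] head 4.6 lat 0.0065
```

```bash
python3 -m inch '0.05 0.002 0 0 0.45;0.075 0.002 0 0 0.45;0.075 0 0 0 0.45;0.075 0 0 0 0.45;0.073 0.005 0 -0.0038 0.45;0.073 0.006 0 -0.0038 0.45;0.06 0.006 0 -0.0038 0.45;0.03 0.004 0 -0.002 0.45'|head -2;python3 look.py w8
```

```text
time_s: 10.45
tcp_pos: [0.4745, 0.0652, 0.0165]
tcp [0.4745 0.0652 0.0165] head 9.3 F [-0.8  4.   2.3] edges [0.005 0.047] [ 0.001 -0.034] width 0.0819 
rack [ 0.4924 -0.0023] head 9.45 lat 0.0067
```

```bash
python3 -m inch '0.05 0.005 0 -0.0038 0.45;0.073 0.006 0 -0.0038 0.45;0.073 0.006 0 -0.0038 0.45;0.073 0.006 0 -0.0038 0.45;0.073 0.006 0 -0.0038 0.45;0.073 0 0 0 0.45;0.06 0 0 0 0.45;0.03 0 0 0 0.45'|head -2;python3 look.py w9
```

```text
time_s: 11.5
tcp_pos: [0.4882, -0.009, 0.0164]
tcp [ 0.4882 -0.009   0.0164] head 16.11 F [-1.5  3.3  0.3] edges [0.004 0.048] [ 0.001 -0.034] width 0.0823 
rack [ 0.5142 -0.0738] head 16.25 lat 0.0071
```

```bash
python3 -m inch '0.05 0 0 0 0.45;0.075 0 0 0 0.45;0.075 0 0 0 0.45;0.075 -0.004 0 0.003 0.45;0.075 -0.008 0 0.005 0.45;0.075 -0.008 0 0.005 0.45;0.06 -0.008 0 0.005 0.45;0.03 -0.004 0 0.002 0.45'|head -2;python3 look.py w10
```

```text
time_s: 12.55
tcp_pos: [0.5127, -0.0825, 0.0166]
tcp [ 0.5127 -0.0825  0.0166] head 8.86 F [-0.4  3.1  0.6] edges [0.001 0.048] [ 0.002 -0.034] width 0.0823 
rack [ 0.5305 -0.1501] head 8.92 lat 0.0072
```

```bash
python3 -m inch '0.05 0 0 0 0.45;0.075 0 0 0 0.45;0.075 0 0 0 0.45;0.06 -0.007 0 0.0045 0.45;0.06 -0.007 0 0.0045 0.45;0.06 -0.007 0 0.0045 0.45;0.04 -0.004 0 0.002 0.45;0.02 0 0 0.001 0.45'|head -2;python3 look.py w11; python3 cap.py scene s2
```

```text
time_s: 13.6
tcp_pos: [0.5251, -0.1472, 0.0166]
tcp [ 0.5251 -0.1472  0.0166] head 2.98 F [0.5 3.8 0.8] edges [0.    0.048] [ 0.001 -0.034] width 0.0823 
rack [ 0.536  -0.2162] head 3.01 lat 0.0073
s2 [ 1.405 -0.164  1.111] [[0.27, 0.96, 0.01], [0.75, -0.2, -0.63], [-0.6, 0.17, -0.78]] 417.674091962506
```

```bash
python3 -c "
import cv2,numpy as np
a=np.load('w11.npz')['color'][:230,:];b=np.load('s2.npz')['color'][130:300,40:240]
o=np.zeros((230+340,512,3),np.uint8);o[:230]=a;o[230:,:400]=cv2.resize(b,(400,340));cv2.imwrite('pics/m11.png',o)"
```

```text
(no output)
```

View pics/m11.png

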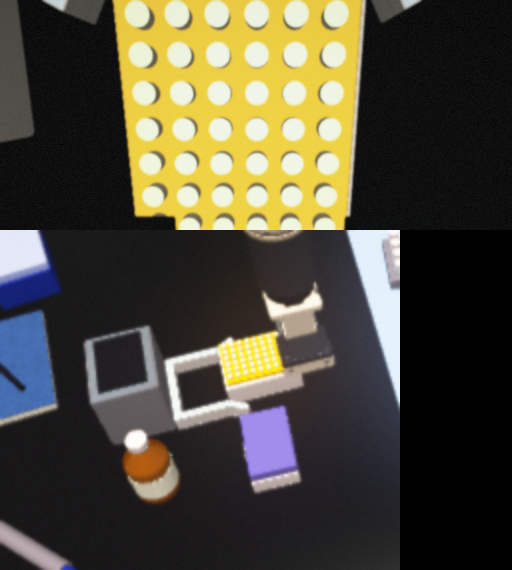

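The rack's nose is in the flare, with flare tips visible on both sides at (97,20) and (380,20). It sits about 4 mm to the -x side of the bay axis, so I'll ease it across while advancing.

```bash
python3 -m inch '0.03 -0.004 0 0 0.45;0.04 -0.006 0 0 0.45;0.04 -0.006 0 0 0.45;0.04 -0.004 0 0 0.45;0.04 0 0 0 0.45;0.04 0 0 0 0.45;0.03 0 0 0 0.45;0.02 0 0 0 0.45';python3 look.py w12
```

```text
time_s: 14.7
tcp_pos: [0.5301, -0.189, 0.0165]
eef_rot: [180.0, 0.0, -87.0]
contact_force: [-0.9, 2.8, -0.3]
gripper_width: 0.0392
gripper_force: 1.3
tcp [ 0.5301 -0.189   0.0165] head 3.01 F [-0.9  2.8 -0.3] edges [-0.002  0.049] [ 0.001 -0.034] width 0.0822 
rack [ 0.5413 -0.258 ] head 2.98 lat 0.0076
```

```bash
python3 -m inch '0.03 0 0 0 0.45;0.035 0 0 0 0.45;0.035 0 0 0 0.45;0.03 0 0 0 0.45;0.02 0 0 0 0.45;0.015 0 0 0 0.45;0.01 0 0 0 0.45;0 0 0 0 0.45';python3 look.py w13
```

```text
time_s: 15.75
tcp_pos: [0.5315, -0.2151, 0.0165]
eef_rot: [180.0, -0.0, -87.0]
contact_force: [-0.3, 0.2, -0.3]
gripper_width: 0.0394
gripper_force: 0.2
tcp [ 0.5315 -0.2151  0.0165] head 3.02 F [-0.3  0.2 -0.3] edges [-0.005  0.049] [ 0.001 -0.034] width 0.0821 
rack [ 0.5427 -0.2841] head 2.9 lat 0.0075
```

```bash
python3 -m inch '0.01 0 0 0 0.45;0.008 0 0 0 0.45;0.008 0 0 0 0.45;0.008 0 0 0 0.45;0 0 0 0 0.45;0 0 0 0 0.45;0 0 0 0 0.45;0 0 0 0 0.45'; python3 look.py w14
```

```text
time_s: 16.8
tcp_pos: [0.5318, -0.2201, 0.0166]
eef_rot: [-180.0, -0.0, -87.0]
contact_force: [0.4, -0.7, -0.1]
gripper_width: 0.0394
gripper_force: 0.2
tcp [ 0.5318 -0.2201  0.0166] head 3.02 F [ 0.4 -0.7 -0.1] edges [-0.005  0.049] [ 0.001 -0.034] width 0.0821 
rack [ 0.543  -0.2891] head 2.92 lat 0.0075
```

```bash
for i in 1 ; do python3 -m inch '0.007 0 0 0 0.45;0.007 0 0 0 0.45;0 0 0 0 0.45;0 0 0 0 0.45;0.007 0 0 0 0.45;0 0 0 0 0.45;0 0 0 0 0.45;0 0 0 0 0.45'; done; python3 look.py w15
```

```text
time_s: 17.85
tcp_pos: [0.5317, -0.221, 0.0166]
eef_rot: [180.0, 0.1, -87.0]
contact_force: [-2.1, 16.4, 6.9]
gripper_width: 0.0394
gripper_force: 8.3
tcp [ 0.5317 -0.221   0.0166] head 3.04 F [-2.1 16.4  6.9] edges [-0.003  0.049] [ 0.002 -0.034] width 0.0821 
rack [ 0.543 -0.29 ] head 3.01 lat 0.0076
```

Contact is firm (16 N, no further travel) at the expected home pose. I'll back off, raise the arm and verify.

```bash
python3 -m inch '-0.02 0 0 0 0.45;-0.05 0 0 0 0.45;-0.1 0 0 0 0.45;-0.1 0 0 0 0.45;-0.1 0 0 0 0.45;0 0 -0.2 0 0.45;0 0 -0.3 0 0.45;0 0 -0.3 0 0.45'|head -2
python3 -m inch '-0.1 0 -0.3 0 0.45;-0.2 0 -0.3 0 0.45;-0.2 0 -0.3 0 0.45;-0.2 0 -0.2 0 0.45;-0.1 0 0 0 0.45;0 0 0 0 0.45;0 0 0 0 0.45;0 0 0 0 0.45'
python3 cap.py wrist w16
python3 - <<'E'
from h import *
c=np.load("w16.npz");m=cv2.inRange(cv2.cvtColor(c["color"],cv2.COLOR_BGR2HSV),(18,80,80),(35,255,255))
ct=max(cv2.findContours(m,0,2)[0],key=cv2.contourArea)
P=(ray(c,cv2.convexHull(ct)[:,0],.052)[:,:2]*1000).astype(np.float32);print(cv2.minAreaRect(P))
cv2.imwrite("pics/w16c.png",cv2.resize(c["color"][:230,100:420],None,fx=2.4,fy=2.4))
E
```

```text
time_s: 18.9
tcp_pos: [0.5288, -0.1668, 0.1377]
time_s: 19.9
tcp_pos: [0.5224, -0.0484, 0.3007]
eef_rot: [179.9, -0.0, -87.0]
contact_force: [-0.3, 0.3, 0.0]
gripper_width: 0.0394
gripper_force: 0.0
w16 [ 0.526 -0.12   0.46 ] [[-1.0, -0.05, 0.0], [-0.05, 0.96, 0.26], [-0.01, 0.26, -0.96]] 338.86382968629357
((439.26300048828125, 176.66265869140625), (541.7595825195312, 23.76425552368164), 3.3059234619140625)
```

View pics/w16c.png

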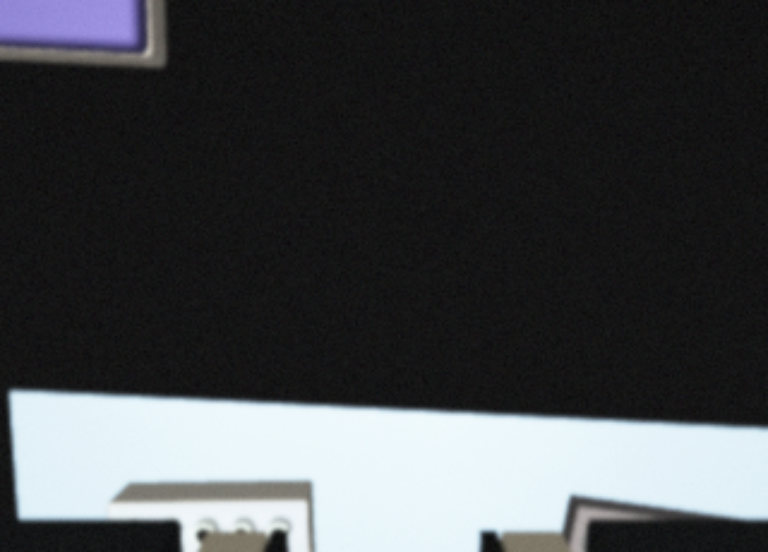

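That view missed the bay: it shows only the gap edges and the pipette box corner. I'll move forward 110 mm to see the rack.

```bash
python3 -m inch '0.1 0 0 0 0.45;0.15 0 0 0 0.45;0.15 0 0 0 0.45;0.15 0 0 0 0.45;0.1 0 0 0 0.45;0.08 0 0 0 0.45;0 0 0 0 0.45;0 0 0 0 0.45'
python3 cap.py wrist w17; python3 cap.py scene s3
python3 - <<'E'
from h import *
c=np.load("w17.npz");m=cv2.inRange(cv2.cvtColor(c["color"],cv2.COLOR_BGR2HSV),(18,80,80),(35,255,255));m[230:]=0
ct=max(cv2.findContours(m,0,2)[0],key=cv2.contourArea)
P=(ray(c,cv2.convexHull(ct)[:,0],.052)[:,:2]*1000).astype(np.float32);print(cv2.minAreaRect(P))
a=cv2.resize(c["color"][:230,100:420],None,fx=1.5,fy=1.5);b=np.load('s3.npz')['color'][150:270,60:220];b=cv2.resize(b,(320,240),interpolation=2)
o=np.zeros((345,800,3),np.uint8);o[:,:480]=a;o[:240,480:]=b;cv2.imwrite("pics/fin.png",o)
E
```

```text
time_s: 20.95
tcp_pos: [0.5285, -0.157, 0.3015]
eef_rot: [-180.0, 0.0, -87.0]
contact_force: [0.1, -0.3, -0.7]
gripper_width: 0.0396
gripper_force: 0.0
w17 [ 0.532 -0.228  0.46 ] [[-1.0, -0.05, -0.0], [-0.05, 0.96, 0.27], [-0.01, 0.26, -0.96]] 338.86382968629357
s3 [ 1.405 -0.164  1.111] [[0.27, 0.96, 0.01], [0.75, -0.2, -0.63], [-0.6, 0.17, -0.78]] 417.674091962506
((542.5755004882812, -280.6937255859375), (81.07472229003906, 87.5095443725586), 3.0547354221343994)
```

View pics/fin.png

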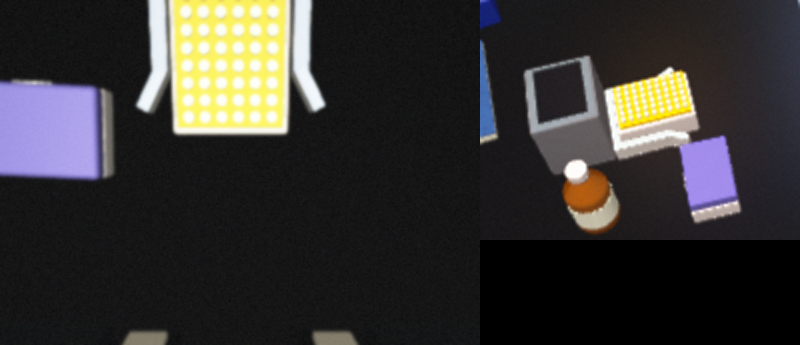

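The rack sits straight and centred in the bay, about 19 mm proud of the flare tips, which is the stated home position. The arm is clear and the bottle and pipette box look undisturbed.

```bash
python3 -c "
from plant import close_job;print(close_job())"
```

```text
the job is handed in; nothing more can be done
None
```

I slid the rack through the gap and into the bay until it stopped against the back stop (16 N, no further travel), then released it and handed in at about 21 s; I saw no sign of contact with the three obstacles, but the jar and glove carton weren't re-imaged.

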